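# Finish brushing out the feed jar and lock the bottle brush in its rack

### The arm

A 6-joint arm with a two-finger parallel gripper is mounted at the origin on a cart in front of the work surface, level with it; the furniture and walls round the work are solid. World frame = base frame: x ahead of the robot, y to its left, z up, the work surface at z = 0. Lengths are in m, angles in rad, forces in N, time in s.
With the tool pointing down it reaches from about 0.25 to 0.775 m from the base axis. Payload 4 kg.
Tool frame: the origin (TCP) lies at the very end of the fingers, on their centre line; the grasp point (between the pads) lies hold_point_z behind it (hold_point_z is the distance from the TCP to the grasp point, in m); z points along the fingers, y is the direction in which the jaws open and shut (so a half turn about z gives the same grasp; the last joint's range is limited). The gripper opens to 94 mm and grips with 3 to 60 N. Pads are 16 mm wide; open, the fingers measure 119 mm over their backs; the gripper's body (75 mm by 177 mm) begins 78 mm behind the grasp point.
Start: joints at [-1.352, 0.087, 1.371, -0, 1.684, -0.103], TCP at [0.174, -0.522, 0.206] pointing down, gripper open.
Joint ranges: [-3.1, 3.1], [-0.76, 2.03], [0.27, 2.55], [-1.08, 4.22], [0.17, 2.65], [-2.57, 2.57]. Speed limits (rad/s): [2.79, 2.79, 3.14, 3.14, 3.14, 3.14].

### API

Orientations are given as [roll, pitch, yaw] about the fixed x, y, z axes, in that order (R = Rz(yaw) Ry(pitch) Rx(roll)).
In Python, from bench import * gives the robot as it stands.
- The arm moves only by the tool step_arm, never from a script. Its argument "increments" is text: rows parted by semicolons, each of 6 numbers parted by spaces: the shift along the tool's x, y, z in cm, then the turn, a rotation vector about the tool's x, y, z in rad. A call has 1 to 5 rows; each row shifts and turns the commanded pose from where the row before left it, along the tool's axes as they then stand; what a row does not reach is not made up. A row lasts 1/10 s, in which the tool goes at most 50 mm and 8.59 degrees, less where a joint would pass 70% of its speed; a pose out of reach is approached as far as the arm can. A call is refused whole if a number of a shift passes 5 or a number of a turn 0.15, either way. A call with a gripper value outside its range is refused whole. "claw" is the gripper's target within -1 to 1 (shut at 1, half-way at 0, fully open at -1), set as the call begins (left out, the last holds). The fingers move at their own pace and stop on an object; the grip force is fixed at half the most. Time passes only in rows, so rows that do not move let the fingers close. It gives the time, the measured TCP pose, the force and the opening at its end, in the units of the state.
- get_obs(): the state, without advancing time (a new reading comes with each control period).
- snapshot(name): name is "scene" or "top" or "wrist"; returns the picture (384x512x3 uint8, red, green, blue); there is no depth.
- calibration(name): a dict with "camera_matrix" (3x3 intrinsics, pixels), "eye" and "orientation" of the camera in the world; the wrist camera has in their place "tool_from_camera" (4x4, takes a point from camera to tool coordinates, whose origin is the TCP and whose axes are the flange's). Camera axes: x right, y up, looking along -z (the intrinsics and any distortion apply to the point x, -y, -z); pixel columns grow to the right and rows downward; lengths in m; the calibration is good to about 2 mm. The wrist camera is an equidistant fisheye: a pixel r from the principal point sees the ray r / f radians off the axis. A picture is of the moment at which its call begins: read the wrist's pose just before it. calibration takes no time and is no camera call.
- close_job(): hands the job in, once; it reports no verdict.
The state is a dict: "time": time; "joint_positions": joint angles; "qvel": joint speeds; "joint_torque": joint torques, N m; "tool_pos": TCP position; "ee_rot": TCP orientation; "wrist_force": force on the tool from outside, world axes, zero at the start; "wrist_torque": the same for the moment, N m; "width": finger opening in m.
Only numpy, scipy, OpenCV 4.12 (cv2) and the standard library are available. Lean on these libraries where they do the work, as an engineer would, in place of code of your own. Each camera call takes 0.05 s, during which the arm holds its last target. There are 200 camera calls.

### The job

Finish brushing out the open glass feed jar with the bottle brush that stands in it: at least two full strokes, each one up until the bristles show above the jar's mouth and then right back down to the bottom. Then stow the brush in the empty front lane of the plywood brush rack, the handle lying down in both notches with its end towards the tall side panel and the bristles out over the open side, and swing the steel keeper bar over and press it down until it snaps home under its spring catch. Do not force the bar down on a handle that is not seated, and leave the jar standing and the other things where they are.

Things in the scene. Friction and masses are not known exactly. Their poses are not given: they have to be found in the camera images.
- brush: Bottle brush, 200 mm, 0.11 kg. Origin: centre of the bristle end; z axis along the brush to the butt. z 0-80 mm: round head of pale bristles, 50 mm across; 80-95: wire neck, 8 mm; 95-200: wooden handle, 20 mm across. Starts upright in the jar, handle up. Laid on the bench it rests on head and butt, the handle sloping about 7 degrees.
- handle (a point): Middle of the brush handle's length, on its axis: 147.5 mm from the bristle end, 52.5 mm from the butt.
- jar: Open straight glass jar, loose, 0.6 kg: outer diameter 72 mm, height 110 mm, wall 3.5 mm, floor 5 mm thick. Origin: centre of its underside; z up.
- rack: Plywood brush rack, fixed. Origin at bench level; x from the catch (front) to the hinge (back), y to the tall side panel. Base x -98..84, y -45..63 mm, 12 thick. Panel y 53..63, x -75..75, 100 mm high. A fixed paint brush lies in the back lane (x 36 mm, to y -124, top z 54). Two saddle boards 12 mm thick at y -30 and +30, horns up to z 52 mm; nothing between them but the base.
- lane (a point): Where the axis of the seated handle lies, midway between the saddles (rack frame -18, 0, 44 mm); axes are the rack's. The brush lies along its y, bristle end at -y. Each saddle has a notch 28 mm wide round this line, floor 34 mm above the bench: the empty lane. Bristles go out over rack y < -68 mm.
- hinge (a point): Hinge axis of the keeper bar (rack frame 70, 0, 60 mm); the axis runs along the rack's y.
- keeper_angle (a joint): Keeper bar angle: 0 = shut and level under the catch, pi/2 = upright, more = leaning back away from the robot; stops at 0 and 2.5. Stiff hinge: stays where it is left. The spring catch bears on the tip from about 0.11 rad and the bar is through below 0.04; passing it takes about 10 to 15 N down on the bar near its tip.
- keeper: The keeper bar; origin on the hinge axis, the bar runs 146 mm along its own -x.
- keeper_tip (a point): Centre of the rolled end (10 mm thick) of the keeper bar, 146 mm from the hinge axis; the bar is flat steel 16 mm wide (along rack y), 7 mm thick. Shut, the tip is at rack frame -76, 0, 60 mm; the catch's nose and thumb tab stand just beyond, x -77..-100, up to z 76 mm.
- thermometer: Small white thermometer, 50x62x18 mm, on the bench; leave alone.
- dropper_bottle: White dropper bottle with a black tip, 36 mm across, 109 mm high, behind the rack; leave alone.
- jar_lid: Metal lid of the jar, 78 mm across, 14 mm high, on the bench; leave alone.

How it is judged:
On the way, in this order (a step that is already met when the one before it is completed fails the run):
1. the brush is drawn up in the jar until its bristles show above the mouth (z of brush in the frame of jar above 0.035 m and horizontal distance between brush and jar below 0.02 m and angle between jar's own z axis and vertical below 0.2 rad), for 0.05 s.
2. it is pushed back down to the jar's floor (z of brush in the frame of jar below 0.013 m and horizontal distance between brush and jar below 0.02 m and angle between jar's own z axis and vertical below 0.2 rad), for 0.05 s.
3. it is drawn up a second time (all of step 1), for 0.05 s.
4. it is pushed down to the floor a second time (all of step 2), for 0.05 s.
At the end, for the whole second after the job is handed in: Brush at rest in the empty lane, level within 0.1 rad, bristles out on the open side; handle middle within 9 mm across the lane, 12 mm towards or 28 mm from the panel, 5 mm of seated height. Keeper shut below 0.025 rad. Jar upright (0.1 rad), within 80 mm of its start (x of handle in the frame of lane between -0.009 and 0.009 m and y of handle in the frame of lane between -0.028 and 0.012 m and z of handle in the frame of lane between -0.004 and 0.005 m and angle between brush's own z axis and vertical between 1.47 and 1.67 rad and y of brush in the frame of lane below -0.1 m and value of joint keeper_angle below 0.025 rad and linear speed of brush below 0.02 m/s and angle between jar's own z axis and vertical below 0.1 rad and distance of jar from where it was at the start of the episode below 0.08 m); the robot touches nothing.
It fails at once if the jar is tipped by more than 0.4 rad (angle between jar's own z axis and vertical above 0.4 rad).
It fails at once if the keeper is forced on the brush with more than 20 N (contact force between keeper and brush above 20 N).
It fails at once if thermometer, dropper bottle or jar lid pushed more than 30 mm (distance of any of thermometer, dropper_bottle, jar_lid from where it was at the start of the episode above 0.03 m).
It also fails if it takes over 72 s, if anything falls off the work surface, if the arm or the gripper's body presses on something with over 40 N, if the wrist force passes 120 N, or if a joint passes its speed limit or range.

## Working session

There is one attempt and no reset: what is moved stays moved. The work goes in short steps, Python scripts to look and compute and a tool call to move; the robot and the scene stay as the last step left them, time stands still between calls to the robot, and variables do not carry over. Pictures are saved under pics/ and viewed, about 8 in all and at most 12, crops included, and the job is handed in when it is done.

Besides the shell and the picture viewer there is one more tool, called after "Emit:" as name(argument=value, ...) on one line, values as JSON. step_arm: Moves the arm, as the interface text tells. Its arguments: {"type":"object","properties":{"increments":{"type":"string"},"claw":{"type":"number"}},"required":["increments"]}

```bash
mkdir -p pics; cat > h.py <<'E'
from bench import *
import numpy as np, cv2
from scipy.spatial.transform import Rotation as R
def camR(c):
    o=np.array(c["orientation"],float)
    return o if o.shape==(3,3) else R.from_euler('xyz',o).as_matrix()
def ray(name,u,v):
    c=calibration(name);K=np.array(c["camera_matrix"])
    d=camR(c)@np.array([(u-K[0,2])/K[0,0],-(v-K[1,2])/K[1,1],-1]);return np.array(c["eye"]),d/np.linalg.norm(d)
def onz(name,u,v,z):
    e,d=ray(name,u,v);return e+d*(z-e[2])/d[2]
def proj(name,p):
    c=calibration(name);K=np.array(c["camera_matrix"]);q=camR(c).T@(np.array(p)-np.array(c["eye"]))
    return K[0,0]*q[0]/-q[2]+K[0,2],K[1,1]*-q[1]/-q[2]+K[1,2]
def save(name,f):
    im=snapshot(name);cv2.imwrite("pics/"+f,cv2.cvtColor(im,cv2.COLOR_RGB2BGR));return im
E
python3 - <<'E'
from h import *
a=save("scene","s1.png");b=save("top","t1.png")
print(get_obs());print(calibration("scene"));print(calibration("top"));print(calibration("wrist"))
cv2.imwrite("pics/top_big.png",cv2.resize(cv2.cvtColor(b,cv2.COLOR_RGB2BGR),(800,600),interpolation=cv2.INTER_CUBIC))
cv2.imwrite("pics/scene_big.png",cv2.resize(cv2.cvtColor(a,cv2.COLOR_RGB2BGR),(800,600),interpolation=cv2.INTER_CUBIC))
E
```

```text
{'time': 0.1, 'joint_positions': array([-1.35210025e+00,  8.78679360e-02,  1.37206974e+00, -7.31965001e-06,
        1.68357718e+00, -1.03093376e-01]), 'qvel': array([-0.00039856, -0.00082913, -0.00407558, -0.00018093,  0.0009616 ,
        0.00189002]), 'joint_torque': array([ 2.00540329e-03, -3.41253269e+01, -3.03300512e+01,  7.20072258e-02,
        3.04443925e-02, -9.87595422e-05]), 'tool_pos': array([ 0.17383815, -0.52130195,  0.20444533]), 'ee_rot': array([-3.13967990e+00, -1.90580000e-04,  3.21788457e-01]), 'wrist_force': array([1.30639883, 0.14980792, 0.44030063]), 'wrist_torque': array([-0.03279661,  0.00856568,  0.02390462]), 'width': 0.0938093239351699}
{'camera_matrix': array([[470.87773792,   0.        , 252.05653099],
       [  0.        , 470.87773792, 193.66063801],
       [  0.        ,   0.        ,   1.        ]]), 'eye': array([-0.32476194,  0.52084286,  0.95846986]), 'orientation': array([ 9.19703352e-01,  1.87614215e-03, -2.12420236e+00])}
{'camera_matrix': array([[363.86276923,   0.        , 252.6748434 ],
       [  0.        , 363.86276923, 194.27229908],
       [  0.        ,   0.        ,   1.        ]]), 'eye': array([ 0.37887888, -0.06847317,  1.13132171]), 'orientation': array([ 2.37512832e-01,  4.00812182e-05, -1.44388162e+00])}
{'camera_matrix': array([[297.31863964,   0.        , 257.34843206],
       [  0.        , 297.31863964, 190.26164148],
       [  0.        ,   0.        ,   1.        ]]), 'tool_from_camera': array([[-6.51852166e-04,  9.70669275e-01,  2.40417831e-01,
         6.84167257e-02],
       [ 9.99999742e-01,  7.04894337e-04, -1.34629272e-04,
         1.01886440e-03],
       [-3.00149665e-04,  2.40417681e-01, -9.70669485e-01,
        -1.80064319e-01],
       [ 0.00000000e+00,  0.00000000e+00,  0.00000000e+00,
         1.00000000e+00]])}
```

View pics/top_big.png

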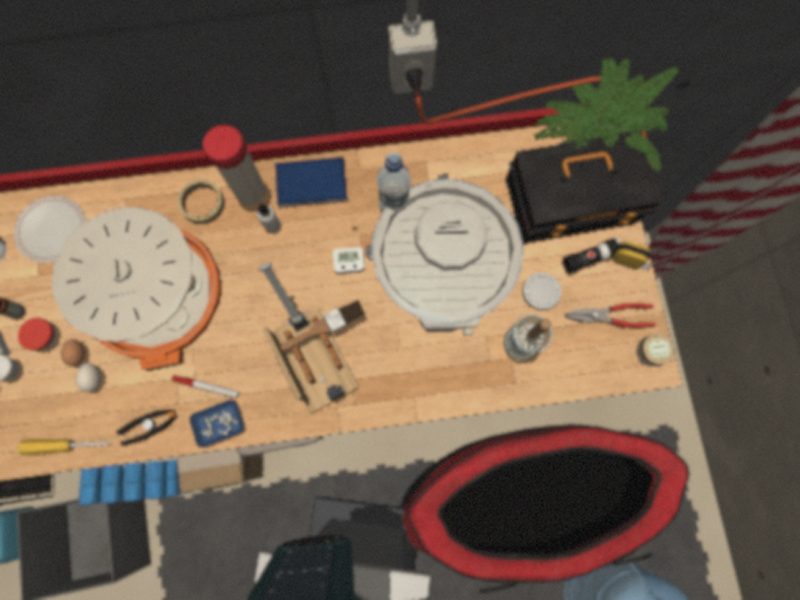

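View pics/scene_big.png

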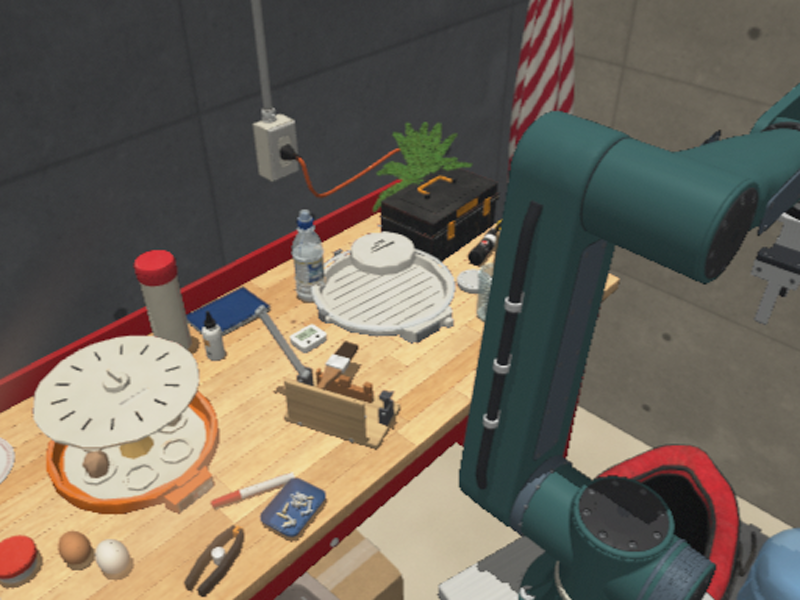

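The top view shows the jar at about (527,338) in the 800-wide picture. The rack is around (312,355): panel on the left (world +y), catch at (335,393), keeper leaning back to (266,267). I'll zoom in on both.

```bash
python3 - <<'E'
from h import *
b=cv2.imread("pics/t1.png")
# crops: rack cols160-240 rows160-270 ; jar cols 315-365 rows 195-240
a=cv2.resize(b[160:270,160:240],None,fx=5,fy=5,interpolation=cv2.INTER_CUBIC)
j=cv2.resize(b[190:245,310:380],None,fx=5,fy=5,interpolation=cv2.INTER_CUBIC)
o=np.zeros((550,760,3),np.uint8);o[:550,:400]=a;o[:275,405:755]=j
cv2.imwrite("pics/z1.png",o)
for n,(u,v) in dict(jar=(527,338),butt=(542,325),rack=(312,355),lid=(542,291)).items():
    for z in(0,.1,.2):print(n,z,onz("top",u*.64,v*.64,z).round(3))
E
```

```text
jar 0 [ 0.613 -0.307  0.   ]
jar 0.1 [ 0.593 -0.286  0.1  ]
jar 0.2 [ 0.572 -0.265  0.2  ]
butt 0 [ 0.644 -0.336  0.   ]
butt 0.1 [ 0.62  -0.312  0.1  ]
butt 0.2 [ 0.597 -0.288  0.2  ]
rack 0 [0.524 0.117 0.   ]
rack 0.1 [0.511 0.101 0.1  ]
rack 0.2 [0.499 0.085 0.2  ]
lid 0 [ 0.715 -0.331  0.   ]
lid 0.1 [ 0.686 -0.308  0.1  ]
lid 0.2 [ 0.656 -0.285  0.2  ]
```

View pics/z1.png

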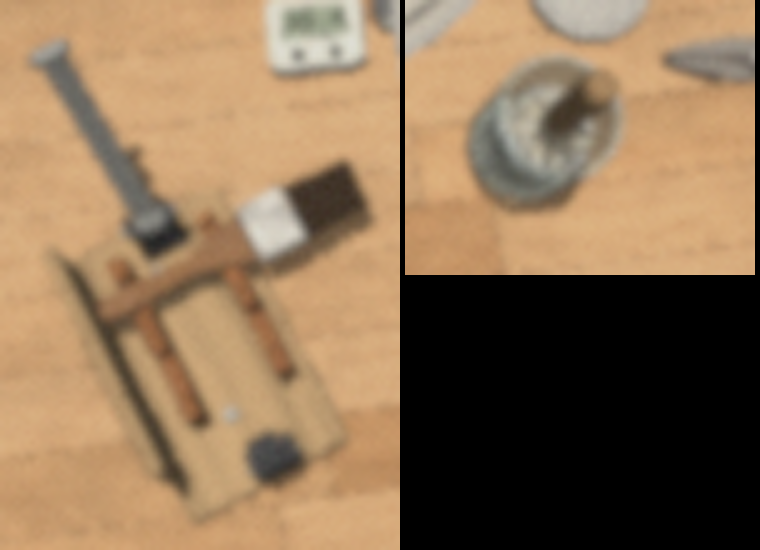

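```bash
cat >> h.py <<'E'
def fitrack():
    from scipy.optimize import least_squares
    P=[(-98,63,12,198,520),(-98,-45,12,345,440),(-90,0,72,272,452),(36,-124,48,357,190),(-75,58,100,163,478),(75,58,100,57,252),(70,0,62,152,215)]
    def f(q):
        r=[]
        for x,y,z,a,b in P:
            w=R.from_euler('z',q[2]).apply(np.array([x,y,z])/1000)+[q[0],q[1],0]
            u,v=proj("top",w); r+= [u-160-a/5,v-160-b/5]
        return np.array(r)
    s=least_squares(f,[.52,.11,.3],loss='soft_l1');return s.x,f(s.x).reshape(-1,2)
E
python3 - <<'E'
from h import *
q,r=fitrack();print(q,r.round(1))
def pj(x,y):return 310+(x-405)/5,190+y/5
print("butt",onz("top",*pj(601,84),.205))
for p in [(557,117),(565,112)]:print("rim",onz("top",*pj(*p),.11))
for n in("hinge","x"):pass
Rz=R.from_euler('z',q[2])
for nm,p in dict(lane=(-18,0,44),hinge=(70,0,60),tipshut=(-76,0,60)).items():print(nm,Rz.apply(np.array(p)/1e3)+[q[0],q[1],0])
# keeper tip angle: project candidates
for a in np.arange(1.6,2.51,.1):
    p=np.array([70-146*np.cos(a),0,60+146*np.sin(a)])/1e3;w=Rz.apply(p)+[q[0],q[1],0];u,v=proj("top",w);print(round(a,2),(round((u-160)*5),round((v-160)*5)),w.round(3))
E
```

```text
[0.52513619 0.10510196 0.62607019] [[-0.5  1. ]
 [ 1.7 -0.2]
 [-0.   0.6]
 [ 1.  -2.4]
 [-0.1 -0.2]
 [-2.  -1.1]
 [-0.   1.1]]
butt [ 0.59983795 -0.2930133   0.205     ]
rim [ 0.60012091 -0.29239064  0.11      ]
rim [ 0.60359531 -0.2967157   0.11      ]
lane [0.51055014 0.09455459 0.044     ]
hinge [0.58185975 0.1461195  0.06      ]
tipshut [0.46355062 0.06056863 0.06      ]
1.6 (103, 156) [0.585 0.149 0.206]
1.7 (91, 133) [0.597 0.157 0.205]
1.8 (80, 111) [0.609 0.166 0.202]
1.9 (70, 91) [0.62  0.174 0.198]
2.0 (61, 73) [0.631 0.182 0.193]
2.1 (54, 56) [0.642 0.189 0.186]
2.2 (47, 42) [0.651 0.196 0.178]
2.3 (42, 30) [0.661 0.203 0.169]
2.4 (38, 20) [0.669 0.209 0.159]
2.5 (36, 12) [0.677 0.215 0.147]
```

```bash
cat >> h.py <<'E'
def frame(phi,al):  # tool z along azimuth phi, al below horizontal; tool x up-ish
    z=np.array([np.cos(phi)*np.cos(al),np.sin(phi)*np.cos(al),-np.sin(al)])
    x=np.array([np.cos(phi)*np.sin(al),np.sin(phi)*np.sin(al),np.cos(al)])
    return np.array([x,np.cross(z,x),z]).T
def cur():
    o=get_obs();return np.array(o["tool_pos"]),R.from_euler('xyz',o["ee_rot"]).as_matrix()
def plan(p0,R0,p1,R1,n):
    w=R.from_matrix(R0.T@R1).as_rotvec();dw=w/n;out=[];Rk=R0.copy()
    for k in range(n):
        s=Rk.T@(p1-p0)/n*100
        out.append(" ".join(f"{v:.2f}" for v in s)+" "+" ".join(f"{v:.3f}" for v in dw)); Rk=Rk@R.from_rotvec(dw).as_matrix()
    for i in range(0,n,5):print("; ".join(out[i:i+5]))
E
python3 - <<'E'
from h import *
import bench
print([n for n in dir(bench) if n[0]!='_'],getattr(bench,'hold_point_z',None))
print(onz("top",656*.64,350*.64,.08))
p,Rm=cur()
plan(p,Rm,np.array([.47,-.43,.28]),frame(.8,.12),15)
E
```

```text
['IKError', 'calibration', 'close_job', 'get_obs', 'hold_point_z', 'snapshot'] 0.0188
[ 0.60456312 -0.53088466  0.08      ]
2.07 0.05 -0.50 0.023 0.095 -0.026; 2.10 0.09 -0.31 0.023 0.095 -0.026; 2.12 0.14 -0.11 0.023 0.095 -0.026; 2.12 0.20 0.09 0.023 0.095 -0.026; 2.09 0.26 0.28 0.023 0.095 -0.026
2.05 0.32 0.47 0.023 0.095 -0.026; 1.99 0.38 0.65 0.023 0.095 -0.026; 1.91 0.45 0.83 0.023 0.095 -0.026; 1.81 0.52 0.99 0.023 0.095 -0.026; 1.69 0.59 1.15 0.023 0.095 -0.026
1.56 0.66 1.29 0.023 0.095 -0.026; 1.41 0.73 1.41 0.023 0.095 -0.026; 1.25 0.80 1.52 0.023 0.095 -0.026; 1.08 0.87 1.61 0.023 0.095 -0.026; 0.90 0.93 1.68 0.023 0.095 -0.026
```

Emit:
step_arm(increments="2.1 0.05 -0.5 0.023 0.095 -0.026; 2.1 0.1 -0.3 0.023 0.095 -0.026; 2.1 0.15 -0.1 0.023 0.095 -0.026; 2.1 0.2 0.1 0.023 0.095 -0.026; 2.1 0.25 0.3 0.023 0.095 -0.026", claw=-1)

```text
time: 0.6
tool_pos: [0.2734, -0.4913, 0.2304]
ee_rot: [-3.051, -0.484, 0.433]
wrist_force: [-0.4, 0.3, -0.8]
width: 0.0942
```

Emit:
step_arm(increments="2.05 0.3 0.5 0.023 0.095 -0.026; 2.0 0.4 0.65 0.023 0.095 -0.026; 1.9 0.45 0.8 0.023 0.095 -0.026; 1.8 0.5 1.0 0.023 0.095 -0.026; 1.7 0.6 1.15 0.023 0.095 -0.026")

```text
time: 1.1
tool_pos: [0.3719, -0.4609, 0.2554]
ee_rot: [-3.0, -0.971, 0.53]
wrist_force: [-0.1, -0.1, -0.5]
width: 0.0944
```

Emit:
step_arm(increments="1.55 0.65 1.3 0.023 0.095 -0.026; 1.4 0.75 1.4 0.023 0.095 -0.026; 1.25 0.8 1.5 0.023 0.095 -0.026; 1.1 0.85 1.6 0.023 0.095 -0.026; 0.9 0.95 1.7 0.023 0.095 -0.026")

```text
time: 1.6
tool_pos: [0.4705, -0.4309, 0.2806]
ee_rot: [3.13, -1.458, 0.81]
wrist_force: [0.8, 0.3, -0.2]
width: 0.0942
```

```bash
python3 - <<'E'
from h import *
o=get_obs();print(o['joint_positions'].round(2),o['tool_pos'].round(4),cur()[1].round(3))
i=save("wrist","w1.png");cv2.imwrite("pics/w1b.png",cv2.resize(cv2.imread("pics/w1.png"),(768,576)))
E
```

```text
[-1.33  0.59  1.2   1.31  2.08 -0.32] [ 0.4705 -0.4309  0.2806] [[ 0.077  0.716  0.694]
 [ 0.081 -0.698  0.712]
 [ 0.994  0.001 -0.112]]
```

View pics/w1b.png

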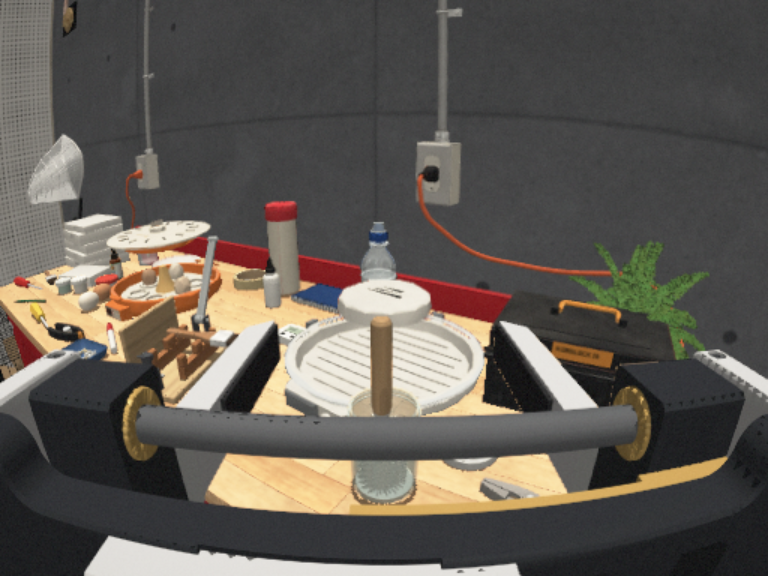

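The wrist view shows the brush upright between the open fingers: butt at (381,318) and handle foot at about (382,410) in the 1.5x picture. I'll triangulate it against the top view.

```bash
cat >> h.py <<'E'
def wray(u,v,p,Rm):
    c=calibration("wrist");K=np.array(c["camera_matrix"]);T=np.array(c["tool_from_camera"])
    a,b=(u-K[0,2])/K[0,0],(v-K[1,2])/K[1,1];r=np.hypot(a,b);s=np.sin(r)/r if r>1e-9 else 1
    d=np.array([a*s,-b*s,-np.cos(r)]);return p+Rm@T[:3,3],Rm@T[:3,:3]@d
def tri(r1,r2):
    (a,d),(b,e)=r1,r2;A=np.array([d,-e]).T;t=np.linalg.lstsq(A,b-a,rcond=None)[0]
    return (a+d*t[0]+b+e*t[1])/2,np.linalg.norm(a+d*t[0]-b-e*t[1])
E
python3 - <<'E'
from h import *
p,Rm=cur()
w=wray(381/1.5,320/1.5,p,Rm)
b,e=tri(w,ray("top",349.2,206.8));print("butt",b,e)
f=frame(.8,.12);g=np.array([*b[:2],.163])
t=g+f[:,2]*(hold_point_z+0.002);pre=t-f[:,2]*.09
print("pre",pre,"tgt",t)
plan(p,Rm,pre,f,5);plan(pre,f,t,f,4)
E
```

```text
butt [ 0.59991041 -0.29322745  0.20272128] 0.001099919536148009
pre [ 0.55204502 -0.34251151  0.17128408] tgt [ 0.6142977  -0.27841375  0.16050999]
-1.85 -0.06 2.56 -0.000 -0.003 -0.001; -1.84 -0.06 2.57 -0.000 -0.003 -0.001; -1.84 -0.07 2.57 -0.000 -0.003 -0.001; -1.83 -0.07 2.58 -0.000 -0.003 -0.001; -1.82 -0.07 2.58 -0.000 -0.003 -0.001
0.00 -0.00 2.25 0.000 0.000 0.000; 0.00 -0.00 2.25 0.000 0.000 0.000; 0.00 -0.00 2.25 0.000 0.000 0.000; 0.00 -0.00 2.25 0.000 0.000 0.000
```

Emit:
step_arm(increments="-1.85 -0.05 2.55 0 -0.003 0; -1.85 -0.05 2.55 0 -0.003 0; -1.85 -0.07 2.6 0 -0.003 0; -1.8 -0.07 2.6 0 -0.003 0; -1.8 -0.07 2.6 0 -0.003 0")

```text
time: 2.15
tool_pos: [0.5497, -0.3444, 0.1732]
ee_rot: [3.134, -1.437, 0.806]
wrist_force: [0.6, -0.2, 1.3]
width: 0.0939
```

Emit:
step_arm(increments="0 0 2.25 0 0 0; 0 0 2.25 0 0 0; 0 0 2.25 0 0 0; 0 0 2.25 0 0 0")

```text
time: 2.55
tool_pos: [0.612, -0.2806, 0.162]
ee_rot: [3.134, -1.437, 0.806]
wrist_force: [-0.1, -0.3, -0.1]
width: 0.0939
```

Emit:
step_arm(increments="0 0 0 0 0 0; 0 0 0 0 0 0; 0 0 0 0 0 0; 0 0 0 0 0 0; 0 0 0 0 0 0", claw=1)

```text
time: 3.05
tool_pos: [0.6114, -0.2821, 0.1627]
ee_rot: [3.127, -1.439, 0.812]
wrist_force: [-0.7, -1.3, 0.8]
width: 0.0576
```

Emit:
step_arm(increments="0 0 0 0 0 0; 0 0 0 0 0 0; 0 0 0 0 0 0")

```text
time: 3.35
tool_pos: [0.6118, -0.2812, 0.1626]
ee_rot: [3.13, -1.439, 0.809]
wrist_force: [0.3, -0.8, -0.4]
width: 0.0333
```

Emit:
step_arm(increments="0 0 0 0 0 0; 0 0 0 0 0 0; 0 0 0 0 0 0; 0 0 0 0 0 0; 0 0 0 0 0 0")

```text
time: 3.85
tool_pos: [0.6118, -0.2809, 0.1626]
ee_rot: [3.131, -1.439, 0.809]
wrist_force: [-0.4, 0.3, -0.3]
width: 0.0199
```

```bash
python3 - <<'E'
from h import *
p,Rm=cur();o=get_obs();print(p,o['width'],o['wrist_force'],o['joint_positions'].round(2))
print("1cm up in tool:",Rm.T@[0,0,1])
E
```

```text
[ 0.61181132 -0.28091429  0.16258804] 0.01985363845192963 [-0.41708509  0.33683762 -0.26463303] [-1.05  0.58  1.47  1.32  1.75 -0.52]
1cm up in tool: [ 0.99137734  0.00134628 -0.13103111]
```

Emit:
step_arm(increments="0.99 0 -0.13 0 0 0; 0.99 0 -0.13 0 0 0; 0.99 0 -0.13 0 0 0; 0.99 0 -0.13 0 0 0; 0.8 0 -0.1 0 0 0")

```text
time: 4.35
tool_pos: [0.6119, -0.2811, 0.2121]
ee_rot: [3.118, -1.439, 0.822]
wrist_force: [0.1, 0.8, -0.3]
width: 0.0201
```

Emit:
step_arm(increments="0 0 0 0 0 0; 0 0 0 0 0 0")

```text
time: 4.55
tool_pos: [0.6118, -0.2809, 0.2107]
ee_rot: [3.127, -1.439, 0.813]
wrist_force: [-0.3, 0.7, -1.1]
width: 0.0199
```

```bash
python3 - <<'E'
from h import *
p,Rm=cur();o=get_obs();print(p,o['width'],o['wrist_force'])
a=save("scene","s2.png");t=save("top","t2.png")
w=save("wrist","w2.png");im=cv2.resize(cv2.imread("pics/w2.png")[180:384,100:400],(750,510));cv2.imwrite("pics/w2b.png",im)
E
```

```text
[ 0.61181712 -0.28090495  0.21071023] 0.019911967525467856 [-0.26651169  0.70503749 -1.08695779]
```

View pics/w2b.png

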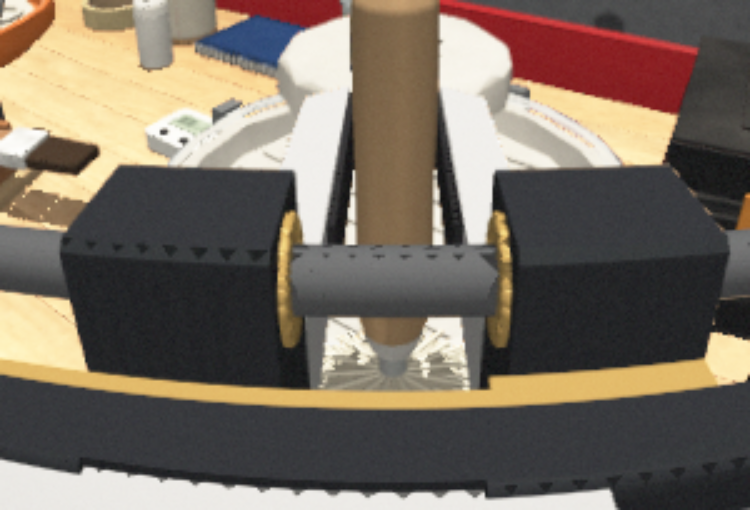

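The picture shows the handle clamped between the pads and bristles raised below the bar at about (390,370). Next: down, up, down.

Emit:
step_arm(increments="-0.99 0 0.13 0 0 0; -0.99 0 0.13 0 0 0; -0.99 0 0.13 0 0 0; -0.99 0 0.13 0 0 0; -0.85 0 0.11 0 0 0")

```text
time: 5.2
tool_pos: [0.6118, -0.2806, 0.1624]
ee_rot: [3.133, -1.444, 0.808]
wrist_force: [-2.7, 0.9, 14.1]
width: 0.02
```

Emit:
step_arm(increments="0 0 0 0 0 0; 0 0 0 0 0 0; 0 0 0 0 0 0")

```text
time: 5.5
tool_pos: [0.6119, -0.281, 0.1626]
ee_rot: [3.124, -1.44, 0.816]
wrist_force: [-1.2, 0.4, 1.6]
width: 0.0197
```

Emit:
step_arm(increments="0.99 0 -0.13 0 0 0; 0.99 0 -0.13 0 0 0; 0.99 0 -0.13 0 0 0; 0.99 0 -0.13 0 0 0; 0.85 0 -0.11 0 0 0")

```text
time: 6.0
tool_pos: [0.6119, -0.281, 0.2119]
ee_rot: [3.12, -1.439, 0.819]
wrist_force: [-0.8, 0.2, -0.9]
width: 0.0198
```

Emit:
step_arm(increments="0 0 0 0 0 0; 0 0 0 0 0 0; 0 0 0 0 0 0")

```text
time: 6.3
tool_pos: [0.6117, -0.2808, 0.21]
ee_rot: [3.139, -1.439, 0.801]
wrist_force: [0.5, -0.6, -1.7]
width: 0.02
```

Emit:
step_arm(increments="-0.99 0 0.13 0 0 0; -0.99 0 0.13 0 0 0; -0.99 0 0.13 0 0 0; -0.99 0 0.13 0 0 0; -0.85 0 0.11 0 0 0")

```text
time: 6.8
tool_pos: [0.6118, -0.2806, 0.1624]
ee_rot: [3.133, -1.444, 0.808]
wrist_force: [-2.0, 1.1, 13.0]
width: 0.0197
```

Emit:
step_arm(increments="0 0 0 0 0 0; 0 0 0 0 0 0; 0 0 0 0 0 0")

```text
time: 7.1
tool_pos: [0.6119, -0.281, 0.1626]
ee_rot: [3.124, -1.44, 0.816]
wrist_force: [-0.7, 0.7, 2.2]
width: 0.0197
```

```bash
python3 - <<'E'
from h import *
p,Rm=cur();o=get_obs();print(p,o['width'],o['wrist_force'],Rm.T@[0,0,1],o['joint_positions'].round(2))
E
```

```text
[ 0.61190725 -0.28103213  0.16257667] 0.019653465555766872 [-0.73331546  0.73890632  2.1694744 ] [ 0.99140976  0.00231414 -0.13077208] [-1.05  0.58  1.47  1.32  1.75 -0.52]
```

Emit:
step_arm(increments="1.5 0 -0.2 0 0 0; 2.97 0 -0.39 0 0 0; 2.97 0 -0.39 0 0 0; 2.97 0 -0.39 0 0 0; 2.97 0 -0.39 0 0 0")

```text
time: 7.6
tool_pos: [0.6117, -0.2808, 0.2986]
ee_rot: [3.128, -1.438, 0.811]
wrist_force: [-0.3, -0.5, -1.5]
width: 0.0197
```

Emit:
step_arm(increments="1.5 0 -0.2 0 0 0; 0 0 0 0 0 0")

```text
time: 7.8
tool_pos: [0.6119, -0.281, 0.3152]
ee_rot: [3.083, -1.437, 0.856]
wrist_force: [0.1, -0.1, -1.0]
width: 0.0202
```

```bash
cat >> h.py <<'E'
def Rplace(yaw,al):
    n=np.array([-np.sin(yaw),np.cos(yaw),0]);dn=np.array([0,0,-1.])
    z=np.cos(al)*dn-np.sin(al)*n;x=np.cos(al)*n+np.sin(al)*dn
    return np.array([x,np.cross(z,x),z]).T
def tcp(g,Rt): return np.array(g)+Rt[:,2]*hold_point_z
E
python3 - <<'E'
from h import *
p,Rm=cur();print(p,get_obs()['joint_positions'].round(2))
Rt=Rplace(.626,.131);print((Rt@[.991,0,-.131]).round(3))
plan(p,Rm,tcp([.511,.0945,.27],Rt),Rt,20)
E
```

```text
[ 0.61191862 -0.28102113  0.31524499] [-1.05  0.4   1.38  1.38  1.81 -0.26]
[-0.586  0.81   0.   ]
-0.17 -1.66 1.02 0.047 -0.064 -0.060; -0.00 -1.62 1.10 0.047 -0.064 -0.060; 0.16 -1.56 1.17 0.047 -0.064 -0.060; 0.33 -1.49 1.23 0.047 -0.064 -0.060; 0.50 -1.40 1.27 0.047 -0.064 -0.060
0.66 -1.31 1.30 0.047 -0.064 -0.060; 0.82 -1.20 1.31 0.047 -0.064 -0.060; 0.98 -1.09 1.30 0.047 -0.064 -0.060; 1.12 -0.96 1.28 0.047 -0.064 -0.060; 1.26 -0.83 1.25 0.047 -0.064 -0.060
1.38 -0.70 1.20 0.047 -0.064 -0.060; 1.49 -0.55 1.14 0.047 -0.064 -0.060; 1.59 -0.41 1.06 0.047 -0.064 -0.060; 1.68 -0.26 0.97 0.047 -0.064 -0.060; 1.75 -0.12 0.87 0.047 -0.064 -0.060
1.81 0.03 0.76 0.047 -0.064 -0.060; 1.84 0.17 0.64 0.047 -0.064 -0.060; 1.87 0.31 0.51 0.047 -0.064 -0.060; 1.87 0.45 0.37 0.047 -0.064 -0.060; 1.86 0.57 0.23 0.047 -0.064 -0.060
```

Emit:
step_arm(increments="-0.2 -1.65 1.0 0.047 -0.064 -0.06; 0 -1.6 1.1 0.047 -0.064 -0.06; 0.15 -1.55 1.15 0.047 -0.064 -0.06; 0.35 -1.5 1.25 0.047 -0.064 -0.06; 0.5 -1.4 1.3 0.047 -0.064 -0.06")

```text
time: 8.3
tool_pos: [0.5863, -0.1872, 0.2938]
ee_rot: [2.712, -1.037, 1.491]
wrist_force: [0.5, 0.4, -1.8]
width: 0.0201
```

Emit:
step_arm(increments="0.65 -1.3 1.3 0.047 -0.064 -0.06; 0.8 -1.2 1.3 0.047 -0.064 -0.06; 1.0 -1.1 1.3 0.047 -0.064 -0.06; 1.1 -0.95 1.3 0.047 -0.064 -0.06; 1.25 -0.85 1.25 0.047 -0.064 -0.06")

```text
time: 8.8
tool_pos: [0.5612, -0.0939, 0.2786]
ee_rot: [2.78, -0.625, 1.718]
wrist_force: [-0.2, 0.2, -1.5]
width: 0.0198
```

Emit:
step_arm(increments="1.4 -0.7 1.2 0.047 -0.064 -0.06; 1.5 -0.55 1.15 0.047 -0.064 -0.06; 1.6 -0.4 1.05 0.047 -0.064 -0.06; 1.7 -0.25 0.95 0.047 -0.064 -0.06; 1.75 -0.1 0.85 0.047 -0.064 -0.06")

```text
time: 9.3
tool_pos: [0.5363, -0.0, 0.2645]
ee_rot: [2.928, -0.231, 1.933]
wrist_force: [0.4, 0.4, -1.5]
width: 0.02
```

Emit:
step_arm(increments="1.8 0.05 0.75 0.047 -0.064 -0.06; 1.85 0.15 0.65 0.047 -0.064 -0.06; 1.85 0.3 0.5 0.047 -0.064 -0.06; 1.85 0.45 0.35 0.047 -0.064 -0.06; 1.85 0.55 0.25 0.047 -0.064 -0.06")

```text
time: 9.8
tool_pos: [0.5113, 0.0931, 0.2497]
ee_rot: [-3.131, 0.12, 2.198]
wrist_force: [0.8, -0.8, -0.7]
width: 0.0197
```

Emit:
step_arm(increments="0 0 0 0 0 0; 0 0 0 0 0 0")

```text
time: 10.0
tool_pos: [0.5114, 0.0932, 0.2496]
ee_rot: [-3.132, 0.117, 2.197]
wrist_force: [0.4, -0.7, -1.6]
width: 0.02
```

```bash
python3 - <<'E'
from h import *
p,Rm=cur();o=get_obs();print(p,o['width'],o['joint_positions'].round(2),(Rm@[.991,0,-.131]).round(3))
np.savez("w3.npz",p=p,R=Rm)
save("wrist","w3.png");cv2.imwrite("pics/w3b.png",cv2.resize(cv2.imread("pics/w3.png"),(800,600)))
E
```

```text
[0.51139368 0.09321408 0.24959084] 0.01999407048876975 [ 0.14 -0.01  1.39 -0.11  1.72 -0.5 ] [-0.585  0.811  0.014]
```

View pics/w3b.png

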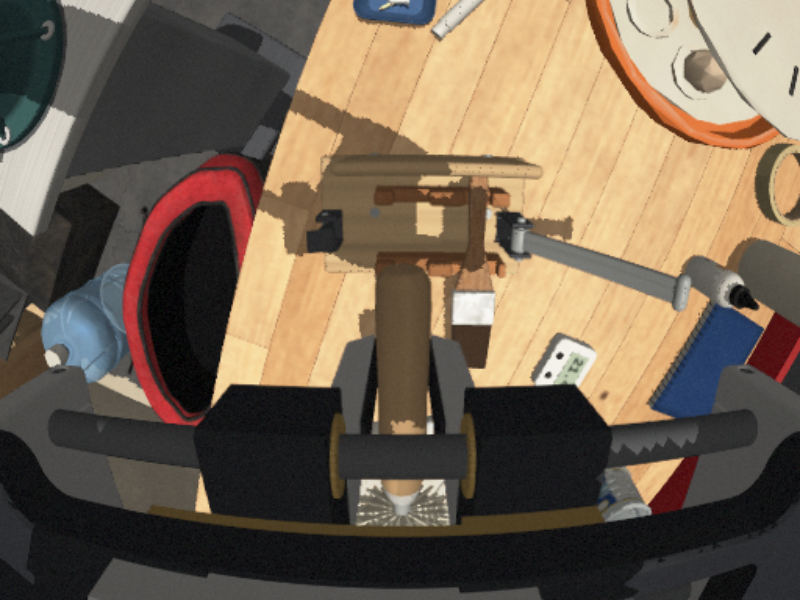

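The view shows the rack below: panel along row ~165, saddles at rows ~197 and ~262, catch (325,230), hinge (515,230), brush held upright in the image at column ~405. I'll zoom in on the rack.

```bash
python3 - <<'E'
import cv2
cv2.imwrite("pics/w3z.png",cv2.resize(cv2.imread("pics/w3.png")[92:182,195:355],None,fx=5,fy=5,interpolation=cv2.INTER_CUBIC))
E
```

```text
(no output)
```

View pics/w3z.png

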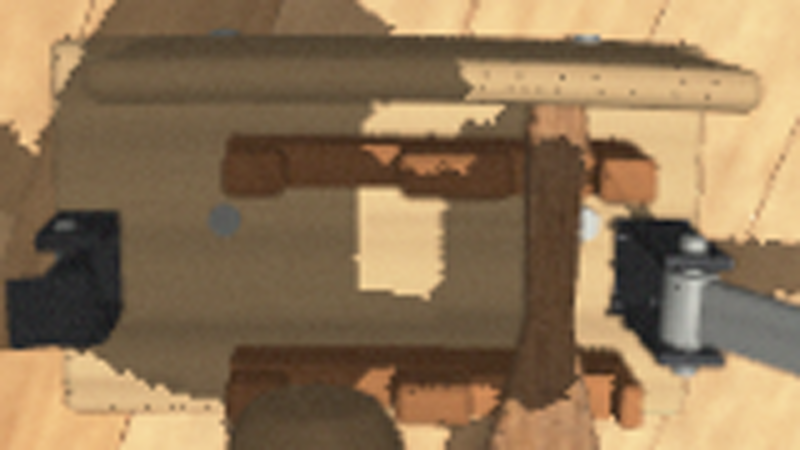

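Sharp view. In the zoom, the +y saddle's notch spans columns 285–400 at row ~175, and the panel top runs from (90,80) to (760,88). Base corners are at (65,45) and (70,408), hinge at (685,300).

```bash
python3 - <<'E'
from h import *
d=np.load("w3.npz");p,Rm=d['p'],d['R']
P=[("notchF",-32,30,52,285,173),("notchB",-4,30,52,400,173),("notchB-",-4,-30,52,397,400),("panF",-75,58,100,88,80),("panB",75,58,100,760,88),("cornL",-98,63,12,63,44),("cornR",-98,-45,12,68,408),("hinge",70,0,66,685,300)]
A=[];B=[]
for n,x,y,z,a,b in P:
    o,r=wray(195+a/5,92+b/5,p,Rm);w=o+r*(z/1e3-o[2])/r[2];A.append([x/1e3,y/1e3]);B.append(w[:2])
A=np.array(A);B=np.array(B);
def fit(A,B):
    a=A-A.mean(0);b=B-B.mean(0);th=np.arctan2((a[:,0]*b[:,1]-a[:,1]*b[:,0]).sum(),(a*b).sum());c,s=np.cos(th),np.sin(th);M=np.array([[c,-s],[s,c]])
    t=B.mean(0)-M@A.mean(0);return th,t,M,(B-t-A@M.T)@M
th,t,M,r=fit(A,B);print(th,t)
for q,e in zip(P,r):print(q[0],(e*1e3).round(1))
print("lane",t+M@[-.018,0],"hinge",t+M@[.07,0])
# handle held: butt end edges in wrist image cols (378,430)/800 px
np.savez("rack.npz",th=th,t=t,M=M)
n=np.array([-np.sin(th),np.cos(th)])
g=(p-Rm[:,2]*hold_point_z);print("grasp pt in rack mm",(M.T@(g[:2]-t)*1e3).round(1),g[2])
E
```

```text
0.6284450443083194 [0.52661715 0.11105017]
notchF [-0.6 -0.3]
notchB [ 0.  -0.2]
notchB- [-0.1  0.5]
panF [ 1.5 -0.2]
panB [-2.  -0.3]
cornL [ 3.7 -1.9]
cornR [0.5 1.1]
hinge [-3.1  1.3]
lane [0.51205618 0.10046819] hinge [0.58324313 0.1522023 ]
grasp pt in rack mm [-22.6  -3.3] 0.26826164526615953
```

```bash
python3 - <<'E'
from h import *
d=np.load("rack.npz");M,t,th=d['M'],d['t'],float(d['th'])
p,Rm=cur();Rt=Rplace(th,.131)
G=lambda z:tcp([*(t+M@[-.018,.002]),z],Rt)
plan(p,Rm,G(.095),Rt,10);print();plan(G(.095),Rt,G(.0455),Rt,5);print(G(.095),G(.0455))
E
```

```text
0.26 0.07 1.72 -0.001 -0.001 -0.000; 0.27 0.06 1.72 -0.001 -0.001 -0.000; 0.27 0.06 1.72 -0.001 -0.001 -0.000; 0.27 0.06 1.72 -0.001 -0.001 -0.000; 0.27 0.06 1.72 -0.001 -0.001 -0.000
0.28 0.06 1.72 -0.001 -0.001 -0.000; 0.28 0.06 1.72 -0.001 -0.001 -0.000; 0.28 0.06 1.72 -0.001 -0.001 -0.000; 0.28 0.05 1.72 -0.001 -0.001 -0.000; 0.28 0.05 1.72 -0.001 -0.001 -0.000

0.13 0.00 0.98 0.000 0.000 0.000; 0.13 0.00 0.98 0.000 0.000 0.000; 0.13 0.00 0.98 0.000 0.000 0.000; 0.13 0.00 0.98 0.000 0.000 0.000; 0.13 0.00 0.98 0.000 0.000 0.000
[0.51232412 0.10009951 0.07636108] [0.51232412 0.10009951 0.02686108]
```

Emit:
step_arm(increments="0.27 0.06 1.72 -0.001 -0.001 0; 0.27 0.06 1.72 -0.001 -0.001 0; 0.27 0.06 1.72 -0.001 -0.001 0; 0.27 0.06 1.72 -0.001 -0.001 0; 0.27 0.06 1.72 -0.001 -0.001 0")

```text
time: 10.55
tool_pos: [0.5127, 0.0943, 0.1636]
ee_rot: [-3.14, 0.123, 2.191]
wrist_force: [-0.9, -0.1, -1.5]
width: 0.0197
```

Emit:
step_arm(increments="0.28 0.06 1.72 -0.001 -0.001 0; 0.28 0.06 1.72 -0.001 -0.001 0; 0.28 0.06 1.72 -0.001 -0.001 0; 0.28 0.06 1.72 -0.001 -0.001 0; 0.28 0.05 1.72 -0.001 -0.001 0")

```text
time: 11.05
tool_pos: [0.5133, 0.0986, 0.0766]
ee_rot: [3.138, 0.129, 2.191]
wrist_force: [0.4, -0.7, -0.7]
width: 0.0199
```

Emit:
step_arm(increments="0 0 0 0 0 0; 0 0 0 0 0 0")

```text
time: 11.25
tool_pos: [0.5133, 0.0992, 0.0775]
ee_rot: [3.138, 0.129, 2.192]
wrist_force: [-0.1, 0.3, -1.1]
width: 0.0199
```

```bash
python3 - <<'E'
from h import *
d=np.load("rack.npz");M,t,th=d['M'],d['t'],float(d['th'])
p,Rm=cur();Rt=Rplace(th,.131);o=get_obs()
g=p-Rm[:,2]*hold_point_z
print("rack mm",(M.T@(g[:2]-t)*1e3).round(1),g[2],(Rm@[.991,0,-.131]).round(3),o['wrist_force'])
plan(p,Rm,tcp([*(t+M@[-.018,.002]),.0455],Rt),Rt,5)
save("wrist","w4.png");cv2.imwrite("pics/w4b.png",cv2.resize(cv2.imread("pics/w4.png")[30:330,130:390],(693,800)[:2] if 0 else (650,750))[:600])
E
```

```text
rack mm [-17.8   0.7] 0.09614602650421136 [-0.582  0.813  0.003] [-0.06914529  0.32607634 -1.09786487]
0.16 -0.01 1.00 0.001 -0.000 -0.001; 0.16 -0.01 1.00 0.001 -0.000 -0.001; 0.16 -0.01 1.00 0.001 -0.000 -0.001; 0.16 -0.01 1.00 0.001 -0.000 -0.001; 0.16 -0.01 1.00 0.001 -0.000 -0.001
```

View pics/w4b.png

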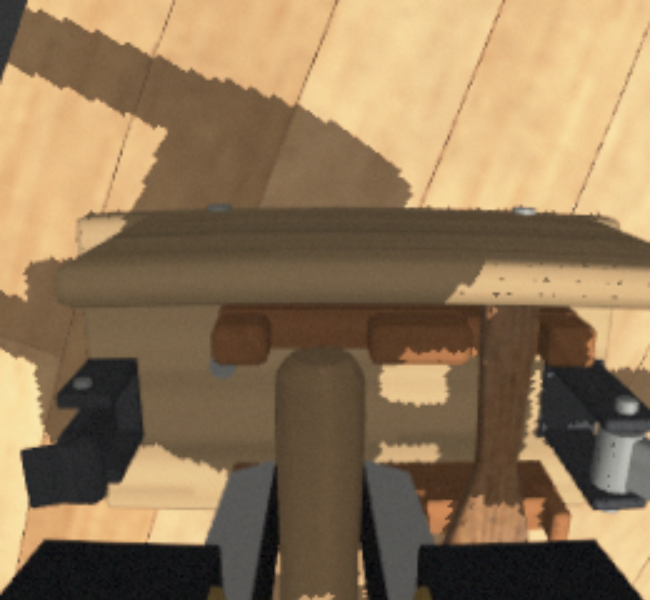

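The handle (columns 276–365) sits centred over the notch (270–370). Before lowering I'll check where the butt end is along the lane.

```bash
python3 - <<'E'
from h import *
d=np.load("rack.npz");M,t=d['M'],d['t']
p,Rm=cur()
for v,z in((348,.1),(348,.106),(325,.052)):
    o,r=wray(130+320/2.5,30+v/2.5,p,Rm);w=o+r*(z-o[2])/r[2];print(v,z,(M.T@(w[:2]-t)*1e3).round(1))
E
```

```text
348 0.1 [-17.7  43.4]
348 0.106 [-17.8  45.2]
325 0.052 [-17.5  35.1]
```

Emit:
step_arm(increments="0.13 -0.01 1 0 0 0; 0.13 -0.01 1 0 0 0; 0.13 -0.01 1 0 0 0; 0.13 -0.01 1 0 0 0; 0.13 -0.01 1 0 0 0")

```text
time: 11.8
tool_pos: [0.5115, 0.0998, 0.0278]
ee_rot: [-3.141, 0.129, 2.195]
wrist_force: [-20.8, -2.2, 45.8]
width: 0.0197
```

Emit:
step_arm(increments="0.02 0 0.15 0 0 0; 0 0 0 0 0 0")

```text
time: 12.0
tool_pos: [0.5113, 0.0996, 0.0277]
ee_rot: [-3.141, 0.129, 2.195]
wrist_force: [-10.6, -1.7, 15.0]
width: 0.0192
```

```bash
python3 - <<'E'
from h import *
d=np.load("rack.npz");M,t,th=d['M'],d['t'],float(d['th'])
p,Rm=cur();g=p-Rm[:,2]*hold_point_z
print("rack mm",(M.T@(g[:2]-t)*1e3).round(1),g[2],(Rm@[.991,0,-.131]).round(3),get_obs()['wrist_force'])
E
```

```text
rack mm [-19.1   2.2] 0.04631747241022763 [-0.584  0.811  0.002] [-10.57122382  -1.7132578   15.00700806]
```

Emit:
step_arm(increments="0 0 0 0 0 0; 0 0 0 0 0 0; 0 0 0 0 0 0; 0 0 0 0 0 0; 0 0 0 0 0 0", claw=0.1)

```text
time: 12.5
tool_pos: [0.5129, 0.1005, 0.0253]
ee_rot: [3.138, 0.129, 2.195]
wrist_force: [0.2, -0.3, -0.8]
width: 0.0419
```

Emit:
step_arm(increments="-0.12 0 -0.9 0 0 0; -0.25 0 -1.9 0 0 0; -0.25 0 -1.9 0 0 0; -0.25 0 -1.9 0 0 0; -0.25 0 -1.9 0 0 0")

```text
time: 13.0
tool_pos: [0.5129, 0.1002, 0.113]
ee_rot: [3.137, 0.129, 2.194]
wrist_force: [0.5, 0.1, 0.6]
width: 0.0422
```

Emit:
step_arm(increments="-0.25 0 -1.9 0 0 0; -0.25 0 -1.9 0 0 0; -0.4 0 -3 0 0 0; -0.4 0 -3 0 0 0; 0 0 0 0 0 0")

```text
time: 13.5
tool_pos: [0.5152, 0.1, 0.2166]
ee_rot: [3.128, 0.134, 2.193]
wrist_force: [0.2, 0.7, 0.1]
width: 0.0419
```

```bash
python3 - <<'E'
from h import *
p,Rm=cur();o=get_obs();print(p,o['width'],o['wrist_force']);np.savez("w5.npz",p=p,R=Rm)
save("wrist","w5.png");cv2.imwrite("pics/w5b.png",cv2.resize(cv2.imread("pics/w5.png")[60:340,160:400],(514,600),interpolation=cv2.INTER_CUBIC))
E
```

```text
[0.5152211  0.10002127 0.21661808] 0.04191171748681508 [0.22266313 0.72102416 0.05938405]
```

View pics/w5b.png

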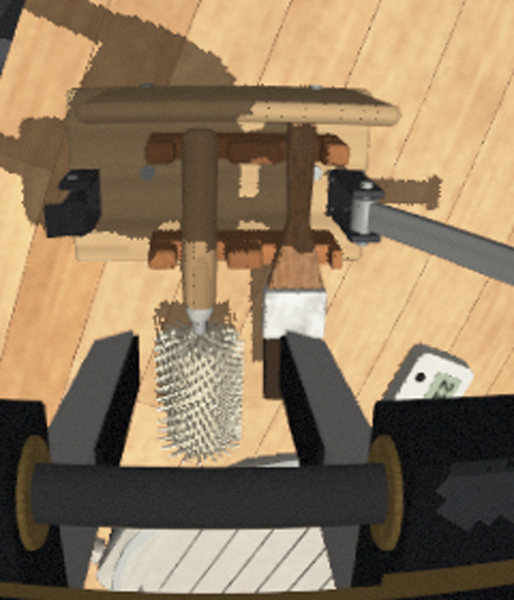

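The handle lies in both notches with the bristles out over the open side. I'll check its level by triangulating the butt and head ends, and plan the keeper move meanwhile.

```bash
python3 - <<'E'
from h import *
d=np.load("rack.npz");M,t=d['M'],d['t'];e=np.load("w5.npz");p,Rm=e['p'],e['R']
f=240/514
def rk(a,b,z):
    o,r=wray(160+a*f,60+b*280/600,p,Rm);w=o+r*(z-o[2])/r[2];return (M.T@(w[:2]-t)*1e3).round(1)
print("butt top",rk(200,128,.054),"butt L/R z44",rk(184,140,.044),rk(216,140,.044))
print("handle end/neck",rk(188,308,.044),rk(214,308,.044),"head end",rk(200,460,.044))
c=np.array(calibration("wrist")["tool_from_camera"]);o=p+Rm@c[:3,3];print("cam rack",M.T@(o[:2]-t),o[2])
# prediction of keeper tip & scene pixel
for n in("scene","top"):
    for y in(.042,-.063,-.168):
        w=[*(t+M@[-.018,y]),.044];print(n,y,np.round(proj(n,w),1))
a=save("top","t3.png");b=save("scene","s3.png")
A=cv2.resize(cv2.imread("pics/t3.png")[170:270,150:270],(480,400),interpolation=cv2.INTER_CUBIC)
B=cv2.imread("pics/s3.png")[190:300,150:270];B=cv2.resize(B,(320,293))
cv2.imwrite("pics/c3.png",np.hstack([A,np.pad(B,((0,107),(0,0),(0,0)))]))
E
```

```text
butt top [-19.1  43.2] butt L/R z44 [-27.7  35.3] [-10.5  35.2]
handle end/neck [-27.1 -63.5] [-11.8 -63.7] head end [ -21.2 -175.6]
cam rack [-0.01872382  0.0896123 ] 0.3857952974043064
scene 0.042 [216.2 262.8]
scene -0.063 [232.2 238.1]
scene -0.168 [246.5 216.2]
top 0.042 [190.  236.5]
top -0.063 [221.1 219.8]
top -0.168 [251.6 203.5]
```

View pics/c3.png

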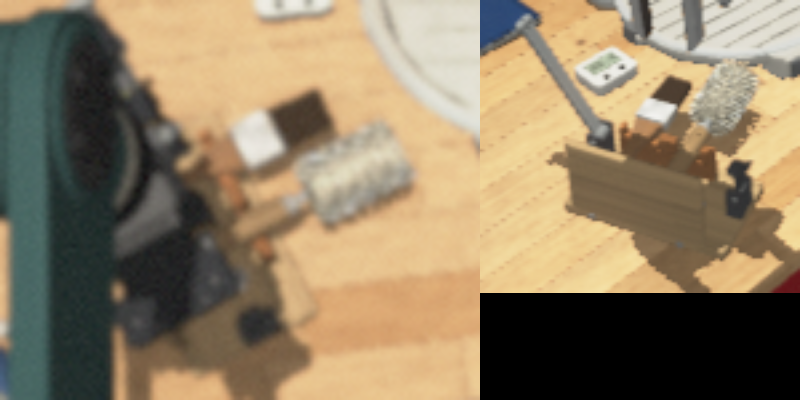

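```bash
python3 - <<'E'
from h import *
d=np.load("rack.npz");M,t=d['M'],d['t'];e=np.load("w3.npz")
o,r=wray(682*.64,290*.64,e['p'],e['R'])
# intersect with rack plane y=0
n=M@[0,1];s=(n@(t-o[:2]))/(n@r[:2]);w=o+r*s;q=M.T@(w[:2]-t);print("tip rack",q,w[2],"len",np.hypot(q[0]-.07,w[2]-.06),"ang",np.arctan2(w[2]-.06,-(q[0]-.07)))
rr=lambda w:(M.T@(w[:2]-t)).round(3)
w,er=tri(wray(745*.64,297*.64,e['p'],e['R']),ray("top",262*.64,212*.64));print("dropper tip",w,er,rr(w))
# red cap: scene (155,262)/800 , top (225,145)
w,er=tri(ray("scene",155*.64,262*.64),ray("top",225*.64,145*.64));print("redcap",w,er,rr(w))
p,Rm=cur();print(rr(p),p)
E
```

```text
tip rack [1.45504531e-01 1.38777878e-17] 0.18546373419024162 len 0.1464311537740198 ang 2.112540972200955
dropper tip [0.77598674 0.24498575 0.09964348] 0.005197120280594062 [ 0.28  -0.038]
redcap [0.8588508  0.3047924  0.19807372] 0.004673155073639787 [ 0.383 -0.039]
[-0.018 -0.001] [0.51225284 0.09968542 0.20975737]
```

```bash
python3 - <<'E'
from h import *
d=np.load("rack.npz");M,t,th=d['M'],d['t'],float(d['th'])
p,Rm=cur();Rt=Rplace(th,0.)
W=lambda x,z:np.array([*(t+M@[x,0]),z])
L=[(p,Rm),(W(.02,.27),Rt),(W(.19,.26),Rt),(W(.19,.155),Rt)]
for (a,A),(b,B),n in zip(L,L[1:],(5,5,4)):plan(a,A,b,B,n)
E
```

```text
-0.14 0.77 -1.19 0.001 0.026 -0.001; -0.11 0.77 -1.20 0.001 0.026 -0.001; -0.08 0.77 -1.20 0.001 0.026 -0.001; -0.05 0.77 -1.20 0.001 0.026 -0.001; -0.02 0.77 -1.20 0.001 0.026 -0.001
0.00 3.40 0.20 0.000 0.000 0.000; 0.00 3.40 0.20 0.000 0.000 0.000; 0.00 3.40 0.20 0.000 0.000 0.000; 0.00 3.40 0.20 0.000 0.000 0.000; 0.00 3.40 0.20 0.000 0.000 0.000
0.00 0.00 2.63 0.000 0.000 0.000; 0.00 0.00 2.63 0.000 0.000 0.000; 0.00 0.00 2.63 0.000 0.000 0.000; 0.00 0.00 2.63 0.000 0.000 0.000
```

Emit:
step_arm(increments="-0.14 0.77 -1.2 0 0.026 0; -0.11 0.77 -1.2 0 0.026 0; -0.08 0.77 -1.2 0 0.026 0; -0.05 0.77 -1.2 0 0.026 0; -0.02 0.77 -1.2 0 0.026 0", claw=1)

```text
time: 14.15
tool_pos: [0.5427, 0.1227, 0.2688]
ee_rot: [3.141, -0.004, 2.195]
wrist_force: [-0.2, 0.5, 0.7]
width: 0.0057
```

Emit:
step_arm(increments="0 3.4 0.2 0 0 0; 0 3.4 0.2 0 0 0; 0 3.4 0.2 0 0 0; 0 3.4 0.2 0 0 0; 0 3.4 0.2 0 0 0")

```text
time: 14.65
tool_pos: [0.6816, 0.2226, 0.2584]
ee_rot: [3.141, -0.003, 2.195]
wrist_force: [0.8, -0.4, 0.6]
width: 0.0003
```

Emit:
step_arm(increments="0 0 2.6 0 0 0; 0 0 2.6 0 0 0; 0 0 2.6 0 0 0; 0 0 2.6 0 0 0; 0 0 0 0 0 0")

```text
time: 15.15
tool_pos: [0.678, 0.2214, 0.1489]
ee_rot: [-3.133, -0.006, 2.195]
wrist_force: [-0.2, -0.2, -1.1]
width: 0.0007
```

```bash
cat >> h.py <<'E'
def rk():
    d=np.load("rack.npz");p,Rm=cur();o=get_obs()
    print("rack",(d['M'].T@(p[:2]-d['t'])*1e3).round(1),"z",p[2].round(4),"F",o['wrist_force'].round(1),"w",round(o['width'],4),"toolz",Rm[:,2].round(3),"y in rack",(d['M'].T@Rm[:2,1]).round(3),"t",o['time'])
E
python3 -c "
from h import *
rk();print(get_obs()['joint_positions'].round(2))"
```

```text
rack [187.4   0.3] z 0.1489 F [-0.2 -0.2 -1.1] w 0.0007 toolz [-0.011 -0.    -1.   ] y in rack [ 1.    -0.004] t 15.15
[ 0.24  0.48  0.99  0.    1.68 -0.39]
```

Emit:
step_arm(increments="0 -1.5 0 0 0 0; 0 -1.5 -0.1 0 0 0; 0 -1.5 -0.1 0 0 0; 0 -1.5 -0.1 0 0 0; 0 -1.5 -0.1 0 0 0")

```text
time: 15.65
tool_pos: [0.6209, 0.1785, 0.1623]
ee_rot: [3.135, -0.0, 2.195]
wrist_force: [1.3, 0.4, 1.3]
width: 0.0004
```

Emit:
step_arm(increments="0 -1.7 0 0 0 0; 0 -1.7 0 0 0 0; 0 -1.7 0 0 0 0; 0 -1.7 0 0 0 0; 0 -1.7 0 0 0 0")

```text
time: 16.15
tool_pos: [0.5517, 0.1288, 0.1615]
ee_rot: [3.135, -0.001, 2.195]
wrist_force: [1.3, 0.7, 0.1]
width: 0.0005
```

```bash
python3 -c "
from h import *
rk();save('scene','s4.png')
A=cv2.imread('pics/s4.png')[170:300,140:300];cv2.imwrite('pics/s4b.png',cv2.resize(A,(640,520),interpolation=cv2.INTER_CUBIC))"
```

```text
rack [30.7 -0.4] z 0.1615 F [1.3 0.7 0.1] w 0.0005 toolz [ 0.005  0.004 -1.   ] y in rack [ 1.    -0.004] t 16.15
```

View pics/s4b.png

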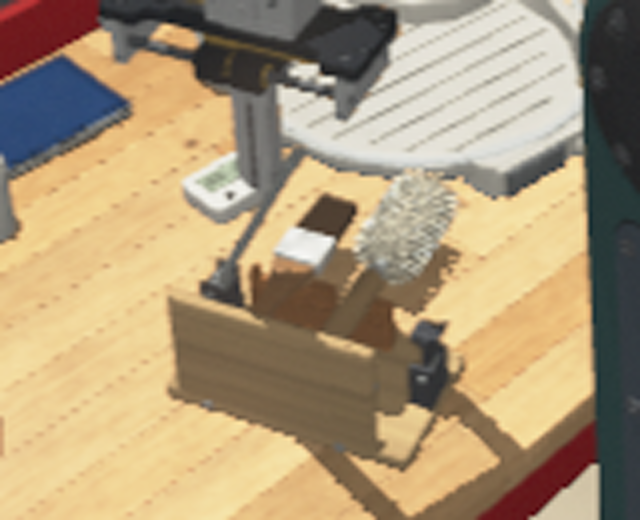

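The bar now leans forward past upright against the finger (tip near (300,150)), with light force. Next, follow it down.

Emit:
step_arm(increments="0 -1.15 0.8 0 0 0; 0 -1.15 0.8 0 0 0; 0 -1.15 0.8 0 0 0; 0 -1.15 0.8 0 0 0; 0 -1.15 0.8 0 0 0")

```text
time: 16.7
tool_pos: [0.5059, 0.0955, 0.1212]
ee_rot: [3.135, -0.0, 2.195]
wrist_force: [1.0, 0.3, 0.4]
width: 0.0004
```

Emit:
step_arm(increments="0 -1.1 0.8 0 0 0; 0 -1.1 0.8 0 0 0; 0 0 0.4 0 0 0; 0 0 0.4 0 0 0; 0 0 0 0 0 0")

```text
time: 17.2
tool_pos: [0.4877, 0.0827, 0.0962]
ee_rot: [3.137, -0.001, 2.195]
wrist_force: [0.0, -0.4, 0.2]
width: 0.0008
```

```bash
python3 -c "
from h import *
rk()"
```

```text
rack [-48.1  -0.1] z 0.0962 F [ 0.  -0.4  0.2] w 0.0008 toolz [ 0.003  0.003 -1.   ] y in rack [ 1.    -0.004] t 17.2
```

Emit:
step_arm(increments="0 -0.2 0.5 0 0 0; 0 -0.2 0.5 0 0 0; 0 0 0.5 0 0 0; 0 0 0.3 0 0 0; 0 0 0.2 0 0 0")

```text
time: 17.7
tool_pos: [0.4837, 0.08, 0.0762]
ee_rot: [3.139, -0.001, 2.195]
wrist_force: [-3.6, -0.3, 7.8]
width: 0.0
```

Emit:
step_arm(increments="0 0 0.2 0 0 0; 0 0 0.2 0 0 0; 0 0 0.2 0 0 0; 0 0 0.1 0 0 0; 0 0 0.1 0 0 0")

```text
time: 18.2
tool_pos: [0.4843, 0.0803, 0.0683]
ee_rot: [3.137, -0.001, 2.195]
wrist_force: [0.3, 0.4, 0.0]
width: 0.0007
```

```bash
python3 -c "
from h import *
rk()"
```

```text
rack [-52.3   0. ] z 0.0683 F [0.3 0.4 0. ] w 0.0007 toolz [ 0.003  0.004 -1.   ] y in rack [ 1.    -0.004] t 18.2
```

Emit:
step_arm(increments="0 0 0.15 0 0 0; 0 0 0.15 0 0 0; 0 0 0.1 0 0 0; 0 0 0.1 0 0 0; 0 0 0 0 0 0")

```text
time: 18.7
tool_pos: [0.4841, 0.0803, 0.0636]
ee_rot: [3.138, -0.001, 2.195]
wrist_force: [-2.3, 0.3, 3.1]
width: 0.0005
```

```bash
python3 -c "
from h import *
rk()"
```

```text
rack [-52.4   0.1] z 0.0636 F [-2.3  0.3  3.1] w 0.0005 toolz [ 0.003  0.003 -1.   ] y in rack [ 1.    -0.004] t 18.7
```

Emit:
step_arm(increments="0 0 0.1 0 0 0; 0 0 0.1 0 0 0; 0 0 0 0 0 0")

```text
time: 19.0
tool_pos: [0.4842, 0.0803, 0.0634]
ee_rot: [3.137, -0.001, 2.195]
wrist_force: [-5.1, -0.4, 11.1]
width: 0.0002
```

Emit:
step_arm(increments="0 0 -0.7 0 0 0; 0 0 -1.5 0 0 0; 0 0 -3 0 0 0; 0 0 -3.5 0 0 0; 0 0 -3.5 0 0 0")

```text
time: 19.5
tool_pos: [0.4837, 0.0799, 0.1839]
ee_rot: [3.138, -0.001, 2.195]
wrist_force: [-0.1, -0.3, 0.1]
width: 0.0007
```

Emit:
step_arm(increments="-3 0 -2.5 0 0 0; -3 0 -2 0 0 0; -3 0 0 0 0 0; -3 0 0 0 0 0; 0 0 0 0 0 0")

```text
time: 20.0
tool_pos: [0.5553, -0.0204, 0.2271]
ee_rot: [3.138, -0.0, 2.191]
wrist_force: [0.3, 0.2, -0.3]
width: 0.0005
```

```bash
python3 -c "
from h import *
rk();p,Rm=cur();np.savez('w6.npz',p=p,R=Rm);save('wrist','w6.png');save('top','t6.png');save('scene','s6.png')
a=cv2.resize(cv2.imread('pics/w6.png')[40:290,100:400],(480,400))
b=cv2.resize(cv2.imread('pics/s6.png')[190:300,170:270],(320,352));c=cv2.resize(cv2.imread('pics/t6.png')[170:270,300:400],(200,200))
o=np.zeros((600,800,3),np.uint8);o[:400,:480]=a;o[:352,480:]=b;o[400:,:200]=c;cv2.imwrite('pics/f6.png',o)"
```

```text
rack [ -54.  -123.2] z 0.2271 F [ 0.3  0.2 -0.3] w 0.0005 toolz [ 0.002  0.002 -1.   ] y in rack [ 1.    -0.008] t 20.0
```

View pics/f6.png

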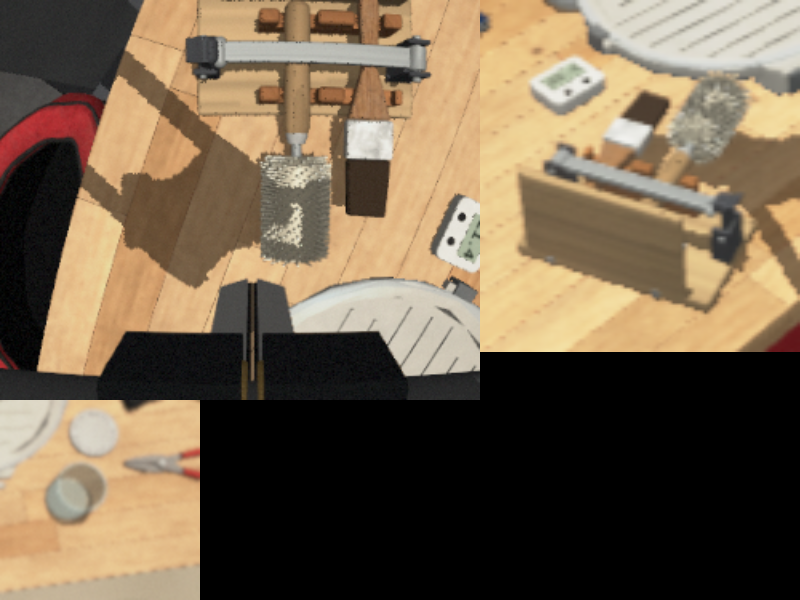

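The keeper lies level from hinge (420,60) into the catch (205,55), the brush is in both notches, and the jar is standing at its original spot. I'm handing in.

```bash
python3 -c "
from h import *
print(close_job())"
```

```text
the job is handed in; nothing more can be done
None
```

The job is done and handed in at about 20 s of the 72 s allowed. The hand-in reports no verdict, so what follows rests on my own checks.

- **Strokes:** I made two full strokes in the jar, each about 48 mm up and then back down to the floor. Floor contact showed as 13–14 N at the same height both times. One picture during the first stroke showed bristles raised, though not against the jar's mouth. By the distance moved, the bristle end reached about 48 mm above the jar floor.
- **Stowing:** The brush lies in both notches of the front lane with the bristles out over the open side. Its axis measured about 1 mm off the lane centre. The butt is about 43 mm towards the panel, which puts the handle middle about 10 mm from centre, away from the panel. The measured positions of butt and handle end fit a level brush.
- **Keeper:** The bar was swung over and pressed down. Force rose to about 8 N, then dropped away as it passed the catch. A further press met firm contact at 63.4 mm, against 63.5 mm for a fully shut bar. The last picture shows it level under the catch.
- **Other things:** The jar stands upright where it was, and the arm is clear. The thermometer and jar lid look unmoved in the last picture. I did not recheck the dropper bottle; by my measured positions the arm stayed clear of it.

**Unexpected:**
- When I lowered the brush into the lane it touched about 2 mm above the seated height, with a brief 46 N at the wrist. It settled into the notches once released.
- In the view of the seated brush, its head end measured about 8 mm farther out than expected, probably because I assumed the wrong height for that point.

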